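# Lay the front table caddy like its twin

## Robot

A 6-joint arm with a two-finger parallel gripper is mounted at the origin on the work surface; the furniture and walls round the work are solid. World frame = base frame: x ahead of the robot, y to its left, z up, the work surface at z = 0. Lengths are in mm, angles in rad, forces in N, time in s.
With the tool pointing down it reaches from about 350 to 975 mm from the base axis. Payload 7.1 kg.
Tool frame: the origin (TCP) lies midway between the tips of the shut fingers; the grasp point (between the pads) lies 19 mm behind it (ctrl.grip_depth is the distance from the TCP to the grasp point, in mm); z points along the fingers, y is the line along which they close (so a half turn about z gives the same grasp; the last joint's range is limited). The gripper opens to 88 mm and grips with 3 to 60 N. Pads are 20 mm wide; open, the fingers measure 115 mm over their backs; the gripper's body (75 mm by 178 mm) begins 61 mm behind the grasp point.
Start: joints at [1.249, 0.423, 1.63, -0, 1.089, -0.019], TCP at [186.339, 596.559, 222.675] pointing down, gripper open.
Joint ranges: [-3, 3], [-0.9, 2.11], [0.09, 2.58], [-1.31, 4.45], [0.11, 2.69], [-2.54, 2.54]. Speed limits (rad/s): [2.39, 2.39, 3.01, 3.14, 3.14, 3.14].

## Interface

Orientations are given as a rotation vector (axis times angle).
In Python, from workcell import ctrl, cams gives the robot as it stands.
- The arm moves only by the tool move_arm, never from a script. Its argument "steps" is a list of rows, each a list of 3 entries, a list of its own where there are three numbers: the shift along the tool's x, y, z in units of 25 mm (1.0 is 25 mm), then the turn about the tool's z in units of 5 degrees (1.0 is 5 degrees), then the closure, from 0 (fully open) to 1 (shut). A call has 1 to 20 rows; each row shifts and turns the commanded pose from where the row before left it, along the tool's axes as they then stand; what a row does not reach is not made up. A row lasts 1/12 s, in which the tool goes at most 41.7 mm and 7.16 degrees, less where a joint would pass 70% of its speed; a pose out of reach is approached as far as the arm can. A call is refused whole if a number of a shift passes 1 or a number of a turn 1, either way. A call with a gripper value outside its range is refused whole. The fingers move at their own pace and stop on an object; the grip force is fixed at half the most. Time passes only in rows, so rows that do not move let the fingers close. It gives the time, the measured TCP pose, the force, the opening and the grip force at its end, in the units of the state.
- ctrl.get_obs(): the state, without advancing time (a new reading comes with each control period).
- cams.get_image(name): name is "scene" or "top"; returns a dict with "image" (480x640x3 uint8, red, green, blue), "camera_matrix" (3x3 intrinsics, pixels), "k1" (the pictures are not rectified: a ray, as slopes to the right and down, at radius r is drawn at 1 + k1 r^2 times it, then the intrinsics apply), "xyz" and "rotation" of the camera in the world. Camera axes: x right, y down, z forward; pixel columns grow to the right and rows downward; lengths in mm; the calibration is good to about 2 mm. A picture is of the moment at which its call begins. There is no depth.
- ctrl.close_job(): hands the job in; it is judged then, once.
Trained networks look in the newest picture that a camera, given by its name, has taken for a name from the list of things; names that differ only in an ending like _2 or _b are one class to them, and where a whole thing is asked for, a point or a joint stands for the part that bears it (a point fixed in the world has none). Each returns a list of dicts, best first, with "p" (0 to 1); they miss things now and then, are a little off and sometimes report something else, mostly with a low value. They report only what shows in the picture. A call takes as long as a camera call.
- cams.boxes_of(camera, thing): "rect" ([centre column, centre row, width, height] in pixels, round what is visible of it).
- cams.cut_out(camera, thing): "pixels" (480x640 bool, what is visible of it) and "rect" ([centre column, centre row, width, height] in pixels, round what is visible of it).
The state is a dict: "t": time; "qpos": joint angles; "qvel": joint speeds; "joint_torque": joint torques, N m; "ee_pos": TCP position; "orientation": TCP orientation; "ft_force": force on the tool from outside, world axes, zero at the start; "moment": the same for the moment, N m; "width": finger opening in mm; "grasp_force": force on a finger pad.
Only numpy, scipy, OpenCV 4.12 (cv2) and the standard library are available. Lean on these libraries where they do the work, as an engineer would, in place of code of your own. Each camera call takes 0.05 s, during which the arm holds its last target. There are 200 camera calls.

## Task

The two table caddies must be laid alike, and the back one is right. Put the front one in order: each of its things - salt shaker, black-lidded white jar, spice jar, and the red-lidded jar that was left out on the table - upright on the floor of the pocket straight in front of its twin in the back caddy. Leave the back caddy's things where they stand and knock none of the jars or shakers over.

Things in the scene. Friction and masses are not known exactly. Their poses are not given: they have to be found in the camera images.
- caddy_front: Caddy nearer the robot, to be put in order: fixed beech tray 92 mm deep (x), 339 long (y). Four pockets, 77 mm along y by 80 along x, centred at x = 0, y = +123, +41, -41, -123 mm; floors 10 mm above the table, dividers and rails to 30, end boards to 41. One is empty at the start. Origin: centre of its underside, on the table; x points away from the robot, y to its left along the row, z up.
- caddy_back: The model: an identical fixed caddy (same frame and pockets) just behind the front one and parallel to it, centres 100 mm apart along x, so that each pocket lies straight behind the front caddy's pocket of the same y. Each pocket holds one thing; it is rightly laid.
- my_shaker: To be put in its place: white waisted salt shaker with a domed grey perforated cap, 44 mm across and 90 mm high. At the start it stands upright in a wrong pocket of the front caddy. Origin: centre of its underside; z up its axis. Under 0.3 kg, rigid, lid fixed.
- my_salt_jar: To be put in its place: small white jar with a black lid, 46 mm across and 76 mm high. At the start it stands upright in a wrong pocket of the front caddy. Origin: centre of its underside; z up its axis. Under 0.3 kg, rigid, lid fixed.
- my_spice_jar: To be put in its place: slim spice jar with a green label and a broad dark brown lid, green on top, 44 mm across and 105 mm high. At the start it stands upright in a wrong pocket of the front caddy. Origin: centre of its underside; z up its axis. Under 0.3 kg, rigid, lid fixed.
- my_chilli_jar: To be put in its place: squat red-lidded jar with yellow label, 61 mm across and 73 mm high. At the start it stands upright on the bare table beside the caddies, left or right. Origin: centre of its underside; z up its axis. Under 0.3 kg, rigid, lid fixed.
- model_shaker: Its twin in the back caddy, to be left alone: white waisted salt shaker with a domed grey perforated cap, 44 mm across and 90 mm high, standing in one of the four pockets. Origin: centre of its underside; z up.
- model_salt_jar: Its twin in the back caddy, to be left alone: small white jar with a black lid, 46 mm across and 76 mm high, standing in one of the four pockets. Origin: centre of its underside; z up.
- model_spice_jar: Its twin in the back caddy, to be left alone: slim spice jar with a green label and a broad dark brown lid, green on top, 44 mm across and 105 mm high, standing in one of the four pockets. Origin: centre of its underside; z up.
- model_chilli_jar: Its twin in the back caddy, to be left alone: squat red-lidded jar with yellow label, 61 mm across and 73 mm high, standing in one of the four pockets. Origin: centre of its underside; z up.

How it is judged:
By the outcome, as a careful person would: the job done as asked, in the order asked, and still so for the second after the job is handed in, with the robot touching nothing.
It also fails if it takes over 115 s, if anything falls off the work surface, if the arm or the gripper's body presses on something with over 40 N, if the wrist force passes 120 N, or if a joint passes its speed limit or range.

## Working session

There is one attempt and no reset: what is moved stays moved. The work goes in short steps, Python scripts to look and compute and a tool call to move; the robot and the scene stay as the last step left them, time stands still between calls to the robot, and variables do not carry over. Pictures are saved under pics/ and viewed, at most 14 in all, crops included, and the job is handed in when it is done.

Besides the shell and the picture viewer there is one more tool, called after "Call:" in YAML: its name, and indented under it one key for each argument. move_arm: Moves the arm, as the interface text tells. Its arguments: {"type":"object","properties":{"steps":{"type":"array"}},"required":["steps"]}

```bash
ls; mkdir -p pics
cat > h.py <<'E'
import numpy as np, cv2
from workcell import ctrl, cams
def ray(im,u,v):
    K=im["camera_matrix"];k=float(im["k1"])
    d=np.array([(u-K[0][2])/K[0][0],(v-K[1][2])/K[1][1]]);s=d.copy()
    for _ in range(30): s=d/(1+k*(s@s))
    R=np.array(im["rotation"])
    if R.shape!=(3,3): R=cv2.Rodrigues(R.astype(float))[0]
    return np.array(im["xyz"],float),R@np.array([s[0],s[1],1])
def atz(im,u,v,z):
    o,d=ray(im,u,v);return o+d*(z-o[2])/d[2]
def proj(im,p):
    R=np.array(im["rotation"])
    if R.shape!=(3,3): R=cv2.Rodrigues(R.astype(float))[0]
    c=R.T@(np.array(p,float)-im["xyz"]);s=c[:2]/c[2];s=s*(1+im["k1"]*(s@s))
    K=im["camera_matrix"];return np.array([K[0][0]*s[0]+K[0][2],K[1][1]*s[1]+K[1][2]])
def save(im,n): cv2.imwrite("pics/"+n,im["image"][:,:,::-1])
E
python3 - <<'E'
from h import *
np.set_printoptions(precision=1,suppress=True)
o=ctrl.get_obs();print(o)
for c in("scene","top"):
    im=cams.get_image(c);save(im,c+"0.png");print(c,im["xyz"],im["k1"],im["camera_matrix"],im["rotation"])
    for t in["caddy_front","caddy_back"]+[a+b for a in("my_","model_") for b in("shaker","salt_jar","spice_jar","chilli_jar")]:
        print(t,[(np.array(b["rect"]),round(b["p"],2)) for b in cams.boxes_of(c,t)[:4]])
E
```

```text
pics
{'t': 0.0, 'qpos': array([ 1.2,  0.4,  1.6, -0. ,  1.1, -0. ]), 'qvel': array([-0.,  0.,  0., -0.,  0., -0.]), 'joint_torque': array([ -0. , -54.5, -27.4,   0.1,   0. ,  -0. ]), 'ee_pos': array([186.2, 596. , 221.9]), 'orientation': array([-0.5, -3.1,  0. ]), 'ft_force': array([ 0.3, -0.3, -0.2]), 'moment': array([ 0., -0.,  0.]), 'grasp_force': 0.0, 'width': 87.89215008926952}
scene [  -2.7 -518.3  703.9] -0.06935892087681071 [[482.3   0.  316.5]
 [  0.  482.3 241. ]
 [  0.    0.    1. ]] [-2.1  1.1 -0.5]
caddy_front [(array([312.1, 289.4, 191.4,  97.2]), 0.79)]
caddy_back [(array([334.8, 245.6, 171.7,  83.4]), 0.82)]
my_shaker [(array([330.4, 276.3,  27.7,  44.8]), 0.57), (array([249.2, 252. ,  26.3,  40.3]), 0.4)]
my_salt_jar [(array([203.5, 229.6,  33.8,  44.9]), 0.75), (array([251.4, 250.8,  26.6,  41.7]), 0.56), (array([351.6, 241.8,  27.3,  43.3]), 0.35)]
my_spice_jar [(array([291.2, 259.2,  24.6,  59. ]), 0.7)]
my_chilli_jar [(array([200.1, 230.8,  36.2,  42.9]), 0.62)]
model_shaker [(array([276.8, 219.3,  22.3,  40.5]), 0.57)]
model_salt_jar [(array([349.1, 240. ,  24. 
[... 207 characters left out ...]
.1]
 [  0.  491.5 232.6]
 [  0.    0.    1. ]] [-2.2  2.2 -0.1]
caddy_front [(array([330.5, 255.6, 172.3,  72.5]), 0.72)]
caddy_back [(array([318.1, 204.9, 173.5,  78.4]), 0.7)]
my_shaker [(array([347.1, 250.1,  16.3,  17.3]), 0.7)]
my_salt_jar []
my_spice_jar [(array([306. , 256.1,  25. ,  25.9]), 0.6), (array([266.1, 267. ,  25.9,  25.6]), 0.19)]
my_chilli_jar [(array([204.8, 266.9,  42.3,  34.8]), 0.93)]
model_shaker [(array([261.4, 213.2,  23.3,  23.1]), 0.71), (array([330.2, 254.2, 174.1,  76.5]), 0.66)]
model_salt_jar [(array([341.1, 202.4,  23.6,  29.5]), 0.79)]
model_spice_jar [(array([383.2, 192.6,  27.4,  34.2]), 0.76)]
model_chilli_jar [(array([302. , 206. ,  29.3,  35. ]), 0.84)]
```

View pics/scene0.png

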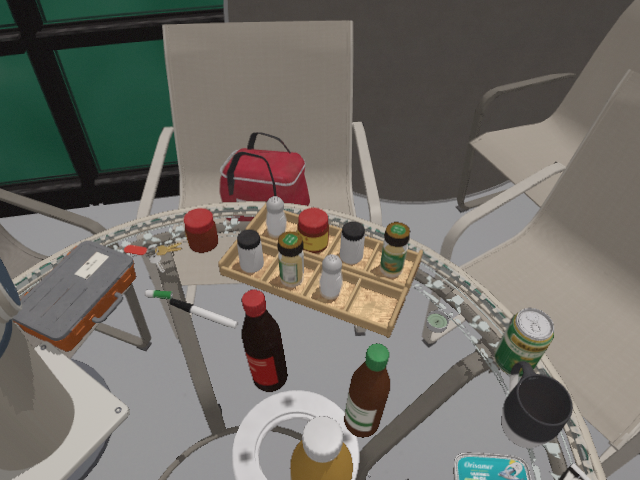

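View pics/top0.png

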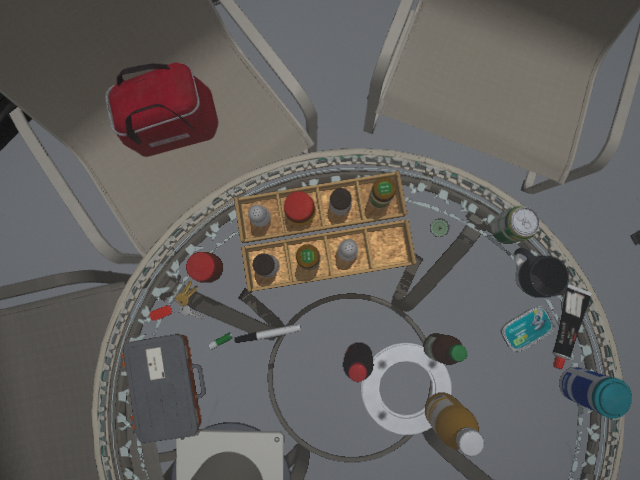

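The scene view shows salt jar (250,250), spice (290,260) and shaker (330,277) in the front caddy. The back caddy holds shaker, chilli, salt and spice, left to right. The empty front pocket is on the right, and the loose red jar is at top-view (204,266). I'll measure these positions next.

```bash
cat > m.py <<'E'
from h import *
from scipy.optimize import least_squares
np.set_printoptions(precision=1,suppress=True)
D=dict(shaker=(22,90),salt_jar=(23,76),spice_jar=(22,105),chilli_jar=(30.5,73))
def sil(im,x,y,z0,h,r):
    a=np.linspace(0,2*np.pi,40)
    P=np.array([proj(im,(x+r*np.cos(t),y+r*np.sin(t),z)) for z in(z0,z0+h) for t in a])
    return np.r_[P.min(0),P.max(0)]
E
python3 - <<'E'
from m import *
S=cams.get_image("scene");T=cams.get_image("top")
C={"my_salt_jar":((251,251),(264,265)),"my_spice_jar":((291,259),(307,256)),"my_shaker":((331,276),(347,250)),"my_chilli_jar":((201,230),(204,267)),
"model_shaker":((276,218),(260,215)),"model_chilli_jar":((313,230),(300,207)),"model_salt_jar":((351,242),(340,202)),"model_spice_jar":((396,250),(384,192))}
def near(c,n,q):
    L=[]
    for t in("shaker","salt_jar","spice_jar","chilli_jar"):
      for p in("my_","model_"):
        for b in cams.cut_out(c,p+t):
            r=b["rect"]
            if np.hypot(r[0]-q[0],r[1]-q[1])<12 and r[2]<60: L.append((b["p"],np.array(r)))
    return L
import functools
allb={}
for c in("scene","top"):
    B=[]
    for t in D:
        for p in("my_","model_"):
            B+=[(b["p"],np.array(b["rect"])) for b in cams.cut_out(c,p+t)]+[(b["p"],np.array(b["rect"])) for b in cams.boxes_of(c,p+t)]
    allb[c]=B
for n,(qs,qt) in C.items():
    r,h=D[n.split("_",1)[1]]
    res={}
    for c,q in(("scene",qs),("top",qt)):
        L=[b for p,b in allb[c] if np.hypot(*(b[:2]-q))<13 and b[2]<60]
        if L: m=np.median(L,0);res[c]=np.r_[m[:2]-m[2:]/2,m[:2]+m[2:]/2]
    W=dict(scene=[1,1,1,.3],top=[1,1,1,1])
    def f(v):
        o=[]
        for c,m in res.items():
            im=S if c=="scene" else T
            o+=list((sil(im,v[0],v[1],v[2],h,r)-m)*W[c])
        return o
    s=least_squares(f,[600,150,10],loss="soft_l1");print(n,s.x,"rms",np.sqrt(np.mean(np.square(f(s.x)))),{c:len([1 for p,b in allb[c] if np.hypot(*(b[:2]-q))<13]) for c,q in(("scene",qs),("top",qt))}, len(res))
cv2.imwrite("pics/crop.png",cv2.resize(T["image"][165:295,180:430,::-1],None,fx=3.2,fy=3.2,interpolation=cv2.INTER_CUBIC))
E
```

```text
my_salt_jar [440.9 -77.7   1.2] rms 1.710572086565821 {'scene': 2, 'top': 2} 2
my_spice_jar [ 459.1 -159.4    3.7] rms 1.0296002898211796 {'scene': 2, 'top': 2} 2
my_shaker [ 473.1 -231.8  -10. ] rms 2.9537628437429326 {'scene': 2, 'top': 4} 2
my_chilli_jar [439.2  47.8  -4. ] rms 1.0678968666096116 {'scene': 2, 'top': 2} 2
model_shaker [544.4 -60.3 -13. ] rms 2.2805026781893782 {'scene': 2, 'top': 2} 2
model_chilli_jar [ 553.8 -142.4    8.3] rms 1.2412568991661852 {'scene': 2, 'top': 2} 2
model_salt_jar [ 565.7 -221.3    8.6] rms 0.7703915770014194 {'scene': 4, 'top': 3} 2
model_spice_jar [ 581.3 -304.2    9.9] rms 0.5348889197527287 {'scene': 2, 'top': 2} 2
```

View pics/crop.png

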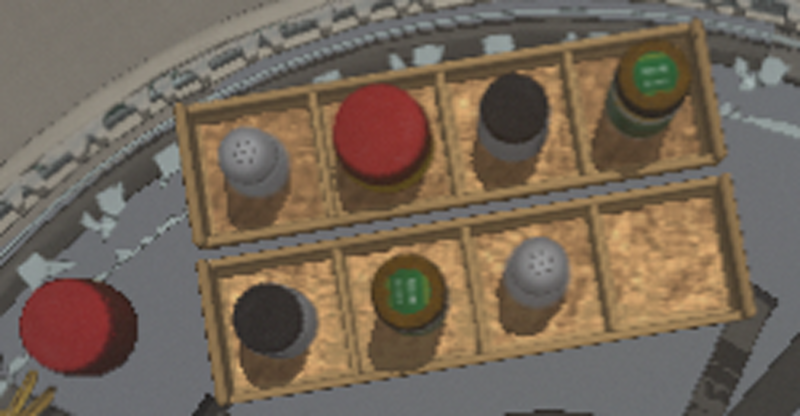

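Run:
```python
from m import *
T=cams.get_image("top")
P=np.array([(200,263),(730,178),(753,314),(221,402)])/3.2+[180,165]
L=np.array([(46,169.5),(46,-169.5),(-46,-169.5),(-46,169.5)])
Wp=np.array([atz(T,*p,41)[:2] for p in P]);print(Wp)
# divider tops (centre of both ends, z=30)
dP=np.array([(342,243),(358,380),(467,224),(480,358),(596,203),(610,335)])/3.2+[180,165]
dL=np.array([(43,82),(-43,82),(43,0),(-43,0),(43,-82),(-43,-82)])
dW=np.array([atz(T,*p,30)[:2] for p in dP])
A=np.r_[L,dL];B=np.r_[Wp,dW]
f=lambda v:(A@np.array([[np.cos(v[2]),np.sin(v[2])],[-np.sin(v[2]),np.cos(v[2])]])+v[:2]-B).ravel()
s=least_squares(f,[460,-200,0],loss="soft_l1");print(s.x,np.degrees(s.x[2]),f(s.x).reshape(-1,2))
c,sn=np.cos(s.x[2]),np.sin(s.x[2])
for y in(123,41,-41,-123): print(y,"front",s.x[:2]+[-sn*y,c*y],"back",s.x[:2]+[c*100-sn*y,sn*100+c*y])
o=ctrl.get_obs();R=cv2.Rodrigues(o["orientation"])[0];print(R)
```

```text
[[ 476.6  -27.6]
 [ 529.8 -357. ]
 [ 445.2 -369.9]
 [ 390.8  -42.2]]
[ 460.6 -199.6    0.2] 9.255259417305021 [[ 2.1  2.7]
 [ 3.4 -2.5]
 [-2.8 -4.5]
 [-2.9  2.4]
 [-0.4  3.2]
 [ 0.3  0.1]
 [ 0.8  0.6]
 [-0.3 -5.1]
 [ 0.8  0.5]
 [-1.5 -5.1]]
123 front [440.8 -78.2] back [539.5 -62.1]
41 front [ 454.  -159.2] back [ 552.7 -143.1]
-41 front [ 467.2 -240.1] back [ 565.9 -224. ]
-123 front [ 480.4 -321. ] back [ 579.1 -304.9]
[[-1.   0.3 -0. ]
 [ 0.3  1.  -0. ]
 [ 0.  -0.  -1. ]]
```

```bash
cat > g.py <<'E'
from m import *
import sys
# usage: g.py x y z  -> units in tool frame to go there; also caddy-frame TCP
o=ctrl.get_obs();R=cv2.Rodrigues(o["orientation"])[0];p=np.array(o["ee_pos"])
hd=np.degrees(np.arctan2(R[1,1],R[0,1]));print("t %.1f"%o["t"],"tcp",p,"heading %.2f turn units %.2f"%(hd,(hd-9.25)/5),"tilt",R[:,2],"w %.1f"%o["width"],"F",o["ft_force"])
G=np.array([float(a) for a in sys.argv[1:4]]);d=G-p
print("units now",np.round(R.T@d/25,2))
h=np.radians(9.25);Q=np.array([[-np.sin(h),np.cos(h),0],[np.cos(h),np.sin(h),0],[0,0,-1]]).T
print("units at caddy heading",np.round(Q.T@d/25,2))
E
python3 g.py 456 -159.3 150
```

```text
t 2.9 tcp [186.3 596.6 222.7] heading 72.65 turn units 12.68 tilt [-0. -0. -1.] w 87.9 F [-0.2  0.3  0.1]
units now [-19.3 -25.6   2.9]
units at caddy heading [-31.6   5.8   2.9]
```

Call:
move_arm:
  steps:
    - [[0,0,0],1,0]
    - [[0,0,0],1,0]
    - [[0,0,0],1,0]
    - [[0,0,0],1,0]
    - [[0,0,0],1,0]
    - [[0,0,0],1,0]
    - [[0,0,0],1,0]
    - [[0,0,0],1,0]
    - [[0,0,0],1,0]
    - [[0,0,0],1,0]
    - [[0,0,0],1,0]
    - [[0,0,0],1,0]

```text
t: 3.85
ee_pos: [186.3, 596.6, 222.7]
orientation: [-1.968, -2.448, 0.0]
ft_force: [0.3, 0.1, 0.8]
width: 88.0
grasp_force: 0.0
```

```bash
python3 g.py 456 -159.3 150
```

```text
t 3.9 tcp [186.3 596.6 222.7] heading 12.41 turn units 0.63 tilt [-0.  0. -1.] w 88.0 F [0.3 0.1 0.8]
units now [-31.9   4.    2.9]
units at caddy heading [-31.6   5.8   2.9]
```

Call:
move_arm:
  steps:
    - [[0,0,0],0.63,0.2]
    - [[-1,0.2,0],0,0.2]
    - [[-1,0.2,0],0,0.2]
    - [[-1,0.2,0],0,0.2]
    - [[-1,0.2,0],0,0.2]
    - [[-1,0.2,0],0,0.2]
    - [[-1,0.2,0],0,0.2]
    - [[-1,0.2,0],0,0.2]
    - [[-1,0.2,0],0,0.2]
    - [[-1,0.2,0],0,0.2]
    - [[-1,0.2,0],0,0.2]
    - [[-1,0.2,0],0,0.2]
    - [[-1,0.2,0],0,0.2]
    - [[-1,0.2,0],0,0.2]
    - [[-1,0.2,0],0,0.2]
    - [[-1,0.2,0],0,0.2]
    - [[-1,0.2,0],0,0.2]
    - [[-1,0.2,0],0,0.2]
    - [[-1,0.2,0],0,0.2]
    - [[-1,0.2,0],0,0.2]

```text
t: 5.52
ee_pos: [358.8, 142.6, 222.9]
orientation: [2.029, 2.398, 0.001]
ft_force: [0.6, 0.2, 0.4]
width: 70.1
grasp_force: 0.0
```

Call:
move_arm:
  steps:
    - [[-1,0.2,0],0,0.2]
    - [[-1,0.2,0],0,0.2]
    - [[-1,0.2,0],0,0.2]
    - [[-1,0.2,0],0,0.2]
    - [[-1,0.2,0],0,0.2]
    - [[-1,0.2,0],0,0.2]
    - [[-1,0.2,0],0,0.2]
    - [[-1,0.2,0],0,0.2]
    - [[-1,0.2,0],0,0.2]
    - [[-1,0.2,0],0,0.2]
    - [[-1,0,0.5],0,0.2]
    - [[-1,0,0.5],0,0.2]
    - [[-0.6,0,1],0,0.2]
    - [[0,0,0.9],0,0.2]
    - [[0,0,0],0,0.2]
    - [[0,0,0],0,0.2]

```text
t: 6.85
ee_pos: [458.9, -158.5, 149.6]
orientation: [-2.029, -2.395, 0.001]
ft_force: [0.4, -0.6, -0.1]
width: 70.1
grasp_force: 0.0
```

```bash
python3 g.py 456 -159.3 40
python3 - <<'E'
from m import *
S=cams.get_image("scene");T=cams.get_image("top")
a=cv2.resize(S["image"][160:360,180:440],None,fx=2.2,fy=2.2);b=cv2.resize(T["image"][150:330,180:430],(572,412))
cv2.imwrite("pics/c1.png",cv2.resize(np.hstack([a[:412],b]),(800,288))[:,:,::-1])
E
```

```text
t 6.8 tcp [ 458.9 -158.5  149.6] heading 9.47 turn units 0.04 tilt [-0.  0. -1.] w 70.1 F [ 0.4 -0.6 -0.1]
units now [-0.  -0.1  4.4]
units at caddy heading [-0.  -0.1  4.4]
```

View pics/c1.png

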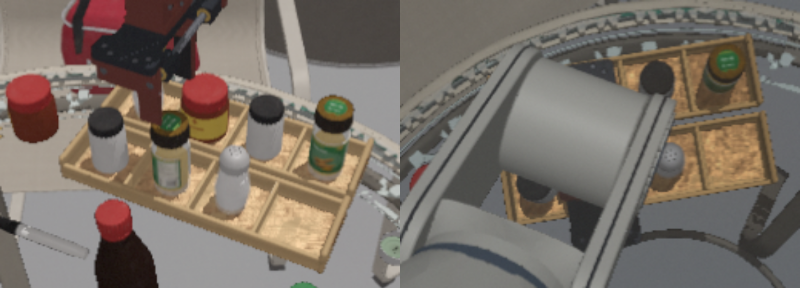

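Gripper is centred over the spice jar. Descending and gripping.

Call:
move_arm:
  steps:
    - [[0,0,0.6],0,0.2]
    - [[0,0,0.6],0,0.2]
    - [[0,0,0.6],0,0.2]
    - [[0,0,0.6],0,0.2]
    - [[0,0,0.6],0,0.2]
    - [[0,0,0.6],0,0.2]
    - [[0,0,0.6],0,0.2]
    - [[0,0,0.1],0,0.2]

```text
t: 7.62
ee_pos: [459.9, -158.1, 42.4]
orientation: [-2.028, -2.399, 0.0]
ft_force: [-0.6, -0.6, 0.8]
width: 70.2
grasp_force: 0.0
```

Call:
move_arm:
  steps:
    - [[0,0,0],0,1]
    - [[0,0,0],0,1]
    - [[0,0,0],0,1]
    - [[0,0,0],0,1]
    - [[0,0,0],0,1]
    - [[0,0,0],0,1]
    - [[0,0,0],0,1]

```text
t: 8.2
ee_pos: [460.0, -158.9, 43.4]
orientation: [2.029, 2.397, 0.0]
ft_force: [-1.5, -0.1, 6.6]
width: 43.2
grasp_force: 30.0
```

```bash
python3 g.py 480.4 -321 152
```

```text
t 8.2 tcp [ 460.  -158.9   43.4] heading 9.50 turn units 0.05 tilt [ 0. -0. -1.] w 43.2 F [-1.5 -0.1  6.6]
units now [-6.5 -0.3 -4.3]
units at caddy heading [-6.5 -0.2 -4.3]
```

Call:
move_arm:
  steps:
    - [[0,0,-0.5],0,1]
    - [[0,0,-0.8],0,1]
    - [[0,0,-0.8],0,1]
    - [[0,0,-0.8],0,1]
    - [[0,0,-0.8],0,1]
    - [[0,0,-0.7],0,1]
    - [[-0.5,0,0],0,1]
    - [[-1,0,0],0,1]
    - [[-1,-0.2,0],0,1]
    - [[-1,0,0],0,1]
    - [[-1,0,0],0,1]
    - [[-1,0,0],0,1]
    - [[-0.5,0,0],0,1]
    - [[-0.5,0,0],0,1]
    - [[0,0,0],0,1]

```text
t: 9.45
ee_pos: [481.8, -321.6, 152.1]
orientation: [2.031, 2.396, -0.0]
ft_force: [0.1, 0.5, -1.5]
width: 42.9
grasp_force: 30.0
```

```bash
python3 g.py 480.4 -321 42
python3 - <<'E'
from m import *
S=cams.get_image("scene");T=cams.get_image("top")
a=cv2.resize(S["image"][160:347,180:440],None,fx=2.2,fy=2.2);b=cv2.resize(T["image"][150:330,180:430],(572,411))
cv2.imwrite("pics/c2.png",cv2.resize(np.hstack([a[:411],b]),(800,288))[:,:,::-1])
E
```

```text
t 9.4 tcp [ 481.8 -321.6  152.1] heading 9.41 turn units 0.03 tilt [ 0. -0. -1.] w 42.9 F [ 0.1  0.5 -1.5]
units now [ 0.  -0.1  4.4]
units at caddy heading [ 0.  -0.1  4.4]
```

View pics/c2.png

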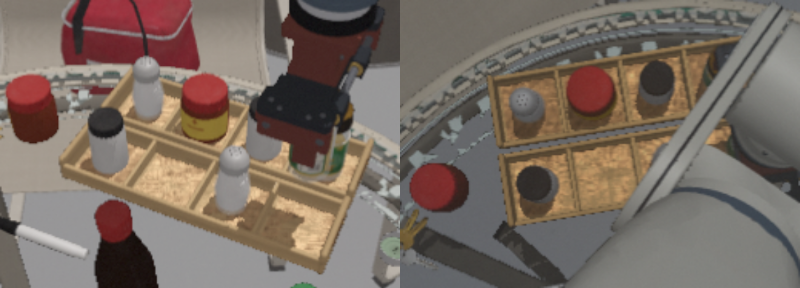

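Jar is held, over the empty pocket. Lowering to the grasp height, opening partly, then retreating.

Call:
move_arm:
  steps:
    - [[0,-0.1,0.8],0,1]
    - [[0,0,0.8],0,1]
    - [[0,0,0.8],0,1]
    - [[0,0,0.8],0,1]
    - [[0,0,0.5],0,1]
    - [[0,0,0.3],0,1]
    - [[0,0,0.2],0,1]
    - [[0,0,0.1],0,1]
    - [[0,0,0],0,1]
    - [[0,0,0],0,1]

```text
t: 10.38
ee_pos: [479.6, -320.4, 45.9]
orientation: [2.029, 2.397, 0.0]
ft_force: [-1.0, -0.3, -0.6]
width: 43.2
grasp_force: 30.0
```

```bash
python3 g.py 480.4 -321 42
```

```text
t 10.4 tcp [ 479.6 -320.4   45.9] heading 9.51 turn units 0.05 tilt [ 0. -0. -1.] w 43.2 F [-1.  -0.3 -0.6]
units now [-0.   0.   0.1]
units at caddy heading [-0.   0.   0.1]
```

Call:
move_arm:
  steps:
    - [[0,0,0.08],0,1]
    - [[0,0,0.05],0,1]
    - [[0,0,0],0,1]

```text
t: 10.63
ee_pos: [479.6, -320.8, 43.3]
orientation: [2.029, 2.397, -0.0]
ft_force: [-1.9, 0.7, 8.6]
width: 43.4
grasp_force: 30.0
```

Call:
move_arm:
  steps:
    - [[0,0,0],0,0.25]
    - [[0,0,0],0,0.25]
    - [[0,0,0],0,0.25]
    - [[0,0,0],0,0.25]
    - [[0,0,0],0,0.25]
    - [[0,0,-0.6],0,0.25]
    - [[0,0,-1],0,0.25]
    - [[0,0,-1],0,0.25]
    - [[0,0,-1],0,0.25]
    - [[0,0,-0.7],0,0.25]
    - [[0,0,0],0,0.25]

```text
t: 11.55
ee_pos: [481.2, -321.5, 153.1]
orientation: [2.026, 2.393, 0.001]
ft_force: [0.4, -0.9, -0.4]
width: 65.9
grasp_force: 0.0
```

```bash
python3 g.py 470 -234 148
```

```text
t 11.6 tcp [ 481.2 -321.5  153.1] heading 9.50 turn units 0.05 tilt [ 0. -0. -1.] w 65.9 F [ 0.4 -0.9 -0.4]
units now [3.5 0.1 0.2]
units at caddy heading [3.5 0.1 0.2]
```

Run:
```python
from m import *
T=cams.get_image("top");S=cams.get_image("scene");save(S,"s3.png")
print(atz(T,348.6,246,90))
for t in("my_shaker","my_spice_jar"):
  for b in cams.cut_out("scene",t):
    v,u=np.nonzero(b["pixels"]);top=v<v.min()+12
    print(t,b["p"],b["rect"],u[top].mean(),v.min())
    c=(u[top].mean(),v.min()+8); print(atz(S,*c,90))
r=np.array([sil(S,*p,10,90,22) for p in((467,-240),(467,-232),(473,-232))]);print(r)
cv2.imwrite("pics/s3.png",cv2.resize(S["image"][200:340,200:440],(800,467),interpolation=cv2.INTER_CUBIC)[:,:,::-1])
```

```text
[ 475.1 -236.7   90. ]
my_shaker 0.89 [331.2, 275.9, 22.9, 44.9] 332.0 254
[ 471.  -237.1   90. ]
my_spice_jar 0.93 [375.8, 292.1, 29.2, 54.3] 383.6462585034014 263
[ 502.7 -320.    90. ]
my_spice_jar 0.55 [312.6, 288.3, 189.3, 99.2] 260.4646464646465 241
[ 426.2 -117.1   90. ]
[[318.8 250.7 345.4 303. ]
 [315.1 248.8 341.3 301. ]
 [317.  246.7 343.2 298.8]]
```

View pics/s3.png

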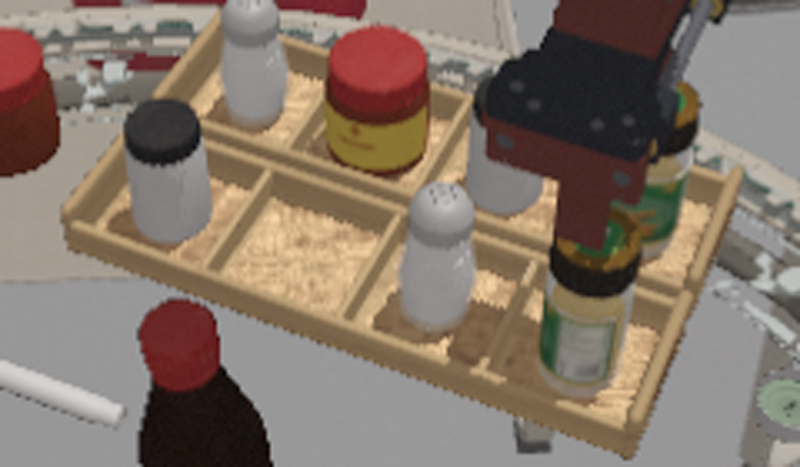

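Spice jar stands upright in its pocket at crop (590,310), and the shaker is still upright. Next the shaker goes from −41 to +41 as a temporary spot.

Call:
move_arm:
  steps:
    - [[0.7,0.1,0],0,0.2]
    - [[1,0.1,0],0,0.2]
    - [[1,0,0],0,0.2]
    - [[0.7,0,0],0,0.2]
    - [[0,0,0.5],0,0.2]
    - [[0,0,0.7],0,0.2]
    - [[0,0,0.7],0,0.2]
    - [[0,0,0.7],0,0.2]
    - [[0,0,0.7],0,0.2]
    - [[0,0,0.7],0,0.2]
    - [[0,0,0.4],0,0.2]
    - [[0,0,0],0,0.2]

```text
t: 12.75
ee_pos: [467.9, -234.4, 36.4]
orientation: [-2.026, -2.393, 0.002]
ft_force: [-0.0, 0.2, 0.9]
width: 70.6
grasp_force: 0.0
```

Call:
move_arm:
  steps:
    - [[0,0,0],0,1]
    - [[0,0,0],0,1]
    - [[0,0,0],0,1]
    - [[0,0,0],0,1]
    - [[0,0,0],0,1]
    - [[0,0,0],0,1]
    - [[0,0,0],0,1]
    - [[0,0,0],0,1]

```text
t: 13.42
ee_pos: [470.8, -235.9, 40.2]
orientation: [2.029, 2.397, 0.001]
ft_force: [-0.6, 0.8, 7.0]
width: 40.7
grasp_force: 30.1
```

```bash
python3 g.py 454 -159.2 80
```

```text
t 13.4 tcp [ 470.8 -235.9   40.2] heading 9.50 turn units 0.05 tilt [ 0. -0. -1.] w 40.7 F [-0.6  0.8  7. ]
units now [ 3.1 -0.1 -1.6]
units at caddy heading [ 3.1 -0.2 -1.6]
```

Call:
move_arm:
  steps:
    - [[0,0,-0.5],0,1]
    - [[0,0,-0.6],0,1]
    - [[0,0,-0.6],0,1]
    - [[0,0,0],0,1]
    - [[0.6,-0.1,0],0,1]
    - [[1,-0.1,0],0,1]
    - [[1,0,0],0,1]
    - [[0.6,0,0],0,1]
    - [[0,0,0],0,1]
    - [[0,0,0],0,1]
    - [[0,0,0.6],0,1]
    - [[0,0,0.5],0,1]
    - [[0,0,0.3],0,1]
    - [[0,0,0.1],0,1]
    - [[0,0,0],0,1]
    - [[0,0,0],0,1]

```text
t: 14.75
ee_pos: [452.1, -157.8, 44.4]
orientation: [-2.03, -2.397, 0.0]
ft_force: [-1.1, -0.2, -0.4]
width: 40.7
grasp_force: 30.0
```

```bash
python3 g.py 454 -159.2 40
```

```text
t 14.8 tcp [ 452.1 -157.8   44.4] heading 9.48 turn units 0.05 tilt [-0. -0. -1.] w 40.7 F [-1.1 -0.2 -0.4]
units now [-0.1  0.1  0.2]
units at caddy heading [-0.1  0.1  0.2]
```

Call:
move_arm:
  steps:
    - [[0,0,0.1],0,1]
    - [[0,0,0.07],0,1]
    - [[0,0,0],0,1]
    - [[0,0,0],0,0.2]
    - [[0,0,0],0,0.2]
    - [[0,0,0],0,0.2]
    - [[0,0,0],0,0.2]
    - [[0,0,0],0,0.2]
    - [[0,0,0],0,0.2]
    - [[0,0,-0.6],0,0.2]
    - [[0,0,-1],0,0.2]
    - [[0,0,-1],0,0.2]
    - [[0,0,-0.7],0,0.2]
    - [[0,0,0],0,0.2]

```text
t: 15.92
ee_pos: [454.0, -158.2, 125.7]
orientation: [2.026, 2.394, 0.003]
ft_force: [1.0, 0.6, 0.0]
width: 70.2
grasp_force: 0.0
```

Call:
move_arm:
  steps:
    - [[0.6,0.1,0],0,0.2]
    - [[1,0,0],0,0.2]
    - [[1,0,0],0,0.2]
    - [[0.6,0,0],0,0.2]
    - [[0,0,0],0,0.2]
    - [[0,0,0],0,0.2]

```text
t: 16.42
ee_pos: [441.0, -77.7, 122.1]
orientation: [-2.027, -2.399, 0.001]
ft_force: [0.2, 0.2, 0.2]
width: 70.2
grasp_force: 0.0
```

```bash
python3 g.py 440.9 -78 40;  python3 - <<'E'
from m import *
S=cams.get_image("scene")
for t in("my_salt_jar","my_shaker"):
  for b in cams.cut_out("scene",t)[:2]: print(t,b["p"],b["rect"])
for p in((441,-78),(441,-83)):
  r=sil(S,*p,10,76,23);print((r[:2]+r[2:])/2,r[2:]-r[:2])
cv2.imwrite("pics/s4.png",cv2.resize(S["image"][200:340,200:440],(800,467),interpolation=cv2.INTER_CUBIC)[:,:,::-1])
E
```

```text
t 16.4 tcp [441.  -77.7 122.1] heading 9.61 turn units 0.07 tilt [-0. -0. -1.] w 70.2 F [0.2 0.2 0.2]
units now [-0.  -0.   3.3]
units at caddy heading [-0.  -0.   3.3]
my_salt_jar 0.93 [248.8, 251.2, 25.4, 41.6]
my_shaker 0.8 [287.2, 263.9, 27.4, 47.8]
my_shaker 0.56 [315.9, 230.9, 31.4, 44.9]
[250.2 250.9] [28.5 45.9]
[252.3 252. ] [28.4 46. ]
```

View pics/s4.png

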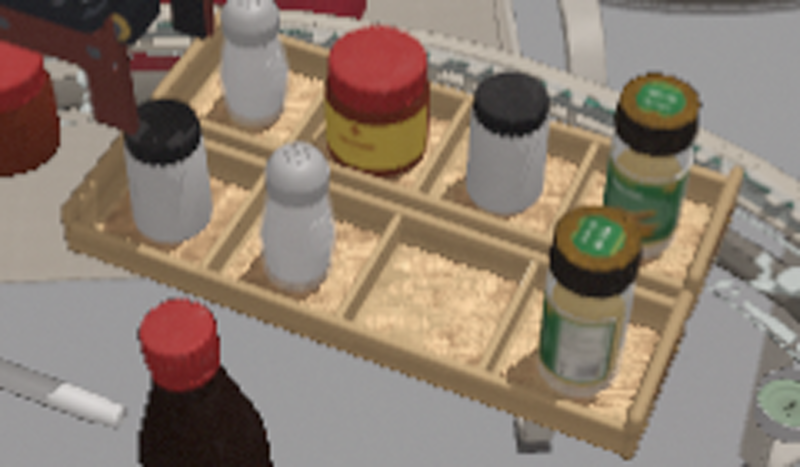

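Shaker upright at +41 (crop 298,220), front −41 empty. Grasping the salt jar.

Call:
move_arm:
  steps:
    - [[0,0,0.6],0,0.2]
    - [[0,0,0.7],0,0.2]
    - [[0,0,0.7],0,0.2]
    - [[0,0,0.7],0,0.2]
    - [[0,0,0.5],0,0.2]
    - [[0,0,0],0,0.2]
    - [[0,0,0],0,1]
    - [[0,0,0],0,1]
    - [[0,0,0],0,1]
    - [[0,0,0],0,1]
    - [[0,0,0],0,1]
    - [[0,0,0],0,1]
    - [[0,0,0],0,1]
    - [[0,0,0],0,1]

```text
t: 17.73
ee_pos: [442.0, -78.4, 43.5]
orientation: [2.029, 2.397, 0.001]
ft_force: [-0.3, -1.3, 7.0]
width: 45.5
grasp_force: 30.0
```

Call:
move_arm:
  steps:
    - [[0,0,-0.5],0,1]
    - [[0,0,-0.8],0,1]
    - [[0,0,-0.8],0,1]
    - [[0,0,-0.8],0,1]
    - [[0,0,-0.8],0,1]
    - [[0,0,-0.7],0,1]
    - [[0,0,0],0,1]
    - [[-0.5,0,0],0,1]
    - [[-1,0,0],0,1]
    - [[-1,0,0],0,1]
    - [[-1,0,0],0,1]
    - [[-1,0,0],0,1]
    - [[-1,0,0],0,1]
    - [[-0.6,0,0],0,1]
    - [[-0.4,0,0],0,1]
    - [[0,0,0],0,1]
    - [[0,0,0],0,1]

```text
t: 19.15
ee_pos: [467.4, -237.8, 152.0]
orientation: [-2.03, -2.396, 0.0]
ft_force: [-0.3, -0.2, -1.5]
width: 45.4
grasp_force: 30.0
```

```bash
python3 g.py 467.2 -240.1 40
```

```text
t 19.1 tcp [ 467.4 -237.8  152. ] heading 9.46 turn units 0.04 tilt [-0.  0. -1.] w 45.4 F [-0.3 -0.2 -1.5]
units now [-0.1 -0.   4.5]
units at caddy heading [-0.1 -0.   4.5]
```

Call:
move_arm:
  steps:
    - [[-0.1,0,0.7],0,1]
    - [[0,0,0.8],0,1]
    - [[0,0,0.8],0,1]
    - [[0,0,0.8],0,1]
    - [[0,0,0.6],0,1]
    - [[0,0,0.3],0,1]
    - [[0,0,0.2],0,1]
    - [[0,0,0.1],0,1]
    - [[0,0,0.1],0,1]
    - [[0,0,0],0,1]
    - [[0,0,0],0,1]

```text
t: 20.07
ee_pos: [469.0, -241.0, 43.5]
orientation: [2.029, 2.397, 0.001]
ft_force: [-0.8, 0.7, -1.7]
width: 45.6
grasp_force: 30.0
```

Call:
move_arm:
  steps:
    - [[0,0,0.08],0,1]
    - [[0,0,0],0,1]
    - [[0,0,0],0,0.2]
    - [[0,0,0],0,0.2]
    - [[0,0,0],0,0.2]
    - [[0,0,0],0,0.2]
    - [[0,0,0],0,0.2]
    - [[0,0,-0.6],0,0.2]
    - [[0,0,-1],0,0.2]
    - [[0,0,-1],0,0.2]
    - [[0,0,-0.8],0,0.2]
    - [[0,0,0],0,0.2]
    - [[0.6,-0.1,0],0,0.2]
    - [[1,0,0],0,0.2]
    - [[1,0,0],0,0.2]
    - [[0.8,0,0],0,0.2]
    - [[0,0,0],0,0.2]
    - [[0,0,0],0,0.2]

```text
t: 21.57
ee_pos: [450.8, -156.1, 124.6]
orientation: [-2.026, -2.398, 0.001]
ft_force: [-0.1, -0.4, 0.1]
width: 70.1
grasp_force: 0.0
```

```bash
python3 g.py 453 -158 40;  python3 - <<'E'
from m import *
S=cams.get_image("scene")
for t in("my_salt_jar","my_shaker"):
  for b in cams.cut_out("scene",t)[:2]: print(t,b["p"],b["rect"])
for p in((453,-158),): r=sil(S,*p,10,90,22);print((r[:2]+r[2:])/2,r[2:]-r[:2])
cv2.imwrite("pics/s5.png",cv2.resize(S["image"][200:340,180:440],(800,431),interpolation=cv2.INTER_CUBIC)[:,:,::-1])
E
```

```text
t 21.6 tcp [ 450.8 -156.1  124.6] heading 9.63 turn units 0.08 tilt [-0.  0. -1.] w 70.1 F [-0.1 -0.4  0.1]
units now [-0.1  0.1  3.4]
units at caddy heading [-0.1  0.1  3.4]
my_salt_jar 0.83 [330.6, 280.0, 24.1, 43.0]
my_shaker 0.89 [288.5, 264.4, 24.7, 44.8]
my_shaker 0.42 [349.6, 241.5, 28.7, 42.7]
[288.5 262.2] [26.2 51.5]
```

View pics/s5.png

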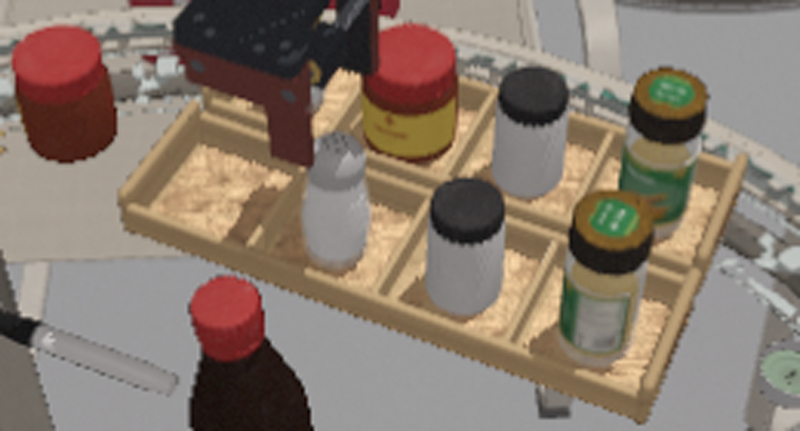

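Salt jar stands at −41 (crop 466,245). Now the shaker from +41 to +123.

Call:
move_arm:
  steps:
    - [[-0.1,0.1,0],0,0.2]
    - [[0,0,0.6],0,0.2]
    - [[0,0,0.7],0,0.2]
    - [[0,0,0.7],0,0.2]
    - [[0,0,0.7],0,0.2]
    - [[0,0,0.6],0,0.2]
    - [[0,0,0],0,0.2]
    - [[0,0,0],0,1]
    - [[0,0,0],0,1]
    - [[0,0,0],0,1]
    - [[0,0,0],0,1]
    - [[0,0,0],0,1]
    - [[0,0,0],0,1]
    - [[0,0,0],0,1]
    - [[0,0,0],0,1]

```text
t: 22.97
ee_pos: [455.2, -159.6, 43.8]
orientation: [2.029, 2.397, 0.0]
ft_force: [-0.9, 0.4, 6.5]
width: 39.6
grasp_force: 30.1
```

Call:
move_arm:
  steps:
    - [[0,0,-0.5],0,1]
    - [[0,0,-0.6],0,1]
    - [[0,0,-0.6],0,1]
    - [[0,0,0],0,1]
    - [[0.6,0,0],0,1]
    - [[1,0,0],0,1]
    - [[1,0,0],0,1]
    - [[0.6,0,0],0,1]
    - [[0,0,0],0,1]
    - [[0,0,0],0,1]

```text
t: 23.8
ee_pos: [441.4, -80.1, 85.3]
orientation: [-2.027, -2.4, 0.0]
ft_force: [0.1, 0.3, -1.2]
width: 39.6
grasp_force: 29.6
```

```bash
python3 g.py 440.8 -78.2 43
```

```text
t 23.8 tcp [441.4 -80.1  85.3] heading 9.61 turn units 0.07 tilt [-0. -0. -1.] w 39.6 F [ 0.1  0.3 -1.2]
units now [ 0.1 -0.   1.7]
units at caddy heading [ 0.1 -0.   1.7]
```

Call:
move_arm:
  steps:
    - [[0.1,0,0.6],0,1]
    - [[0,0,0.5],0,1]
    - [[0,0,0.3],0,1]
    - [[0,0,0.2],0,1]
    - [[0,0,0.1],0,1]
    - [[0,0,0],0,1]
    - [[0,0,0],0,1]

```text
t: 24.38
ee_pos: [441.1, -78.7, 43.8]
orientation: [-2.03, -2.397, 0.001]
ft_force: [-2.2, -0.4, 9.3]
width: 39.7
grasp_force: 30.4
```

Call:
move_arm:
  steps:
    - [[0,0,0],0,0.2]
    - [[0,0,0],0,0.2]
    - [[0,0,0],0,0.2]
    - [[0,0,0],0,0.2]
    - [[0,0,0],0,0.2]
    - [[0,0,-0.6],0,0.2]
    - [[0,0,-1],0,0.2]
    - [[0,0,-1],0,0.2]
    - [[0,0,-1],0,0]
    - [[0,0,0],0,0]
    - [[0.6,0.1,0],0,0]
    - [[1,0.1,0],0,0]
    - [[1,0.2,0],0,0]
    - [[1,0.2,0],0,0]
    - [[1,0.1,0],0,0]
    - [[0.4,0,0],0,0]
    - [[0,0,0],0,0]
    - [[0,0,0],0,0]

```text
t: 25.88
ee_pos: [437.5, 48.0, 132.8]
orientation: [-2.028, -2.399, 0.001]
ft_force: [-0.1, 0.1, 0.5]
width: 88.4
grasp_force: 0.0
```

```bash
python3 g.py 439.2 47.8 35;  python3 - <<'E'
from m import *
S=cams.get_image("scene")
for b in cams.cut_out("scene","my_chilli_jar")[:2]: print(b["p"],b["rect"])
for p in((439,48),(445,48)): r=sil(S,*p,0,73,30.5);print((r[:2]+r[2:])/2,r[2:]-r[:2])
cv2.imwrite("pics/s6.png",cv2.resize(S["image"][180:340,160:440],(800,457),interpolation=cv2.INTER_CUBIC)[:,:,::-1])
E
```

```text
t 25.9 tcp [437.5  48.  132.8] heading 9.60 turn units 0.07 tilt [-0. -0. -1.] w 88.4 F [-0.1  0.1  0.5]
units now [-0.   0.1  3.9]
units at caddy heading [-0.   0.1  3.9]
0.67 [202.5, 230.8, 39.0, 42.5]
0.19 [330.9, 280.4, 23.8, 40.9]
[200.8 229.5] [36.9 47.8]
[202.9 227.8] [36.7 47.6]
```

View pics/s6.png

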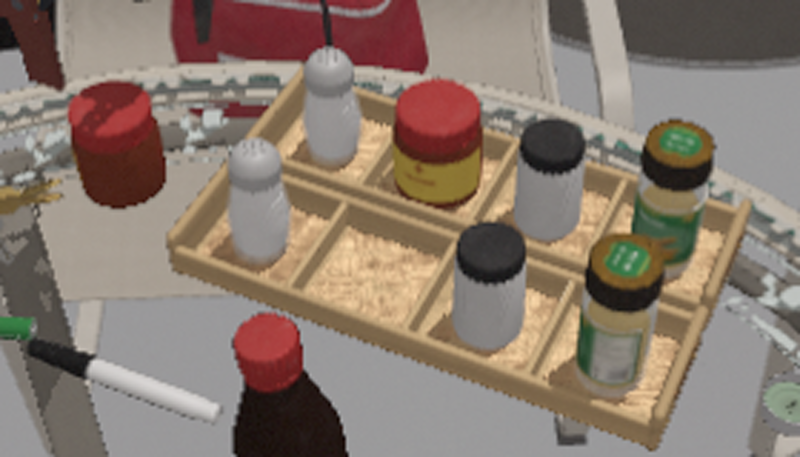

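All three are upright and correct; only +41 is empty. Now the chilli jar.

Call:
move_arm:
  steps:
    - [[0,0.1,0.5],0,0]
    - [[0,0,0.6],0,0]
    - [[0,0,0.6],0,0]
    - [[0,0,0.6],0,0]
    - [[0,0,0.6],0,0]
    - [[0,0,0.5],0,0]
    - [[0,0,0.4],0,0]
    - [[0,0,0],0,0]
    - [[0,0,0],0,0]

```text
t: 26.73
ee_pos: [440.1, 47.8, 37.9]
orientation: [-2.031, -2.396, 0.001]
ft_force: [-0.3, -0.1, 0.2]
width: 87.7
grasp_force: 0.0
```

Call:
move_arm:
  steps:
    - [[0,0,0],0,1]
    - [[0,0,0],0,1]
    - [[0,0,0],0,1]
    - [[0,0,0],0,1]
    - [[0,0,0],0,1]
    - [[0,0,0],0,1]
    - [[0,0,0],0,1]

```text
t: 27.32
ee_pos: [440.3, 48.5, 38.5]
orientation: [2.029, 2.398, 0.0]
ft_force: [-1.0, 0.0, 6.6]
width: 58.3
grasp_force: 30.0
```

```bash
python3 g.py 454 -159.2 150
```

```text
t 27.3 tcp [440.3  48.5  38.5] heading 9.52 turn units 0.05 tilt [ 0. -0. -1.] w 58.3 F [-1.   0.   6.6]
units now [-8.3 -0.8 -4.5]
units at caddy heading [-8.3 -0.8 -4.5]
```

Call:
move_arm:
  steps:
    - [[0,0,-0.5],0,1]
    - [[0,0,-0.8],0,1]
    - [[0,0,-0.9],0,1]
    - [[0,0,-0.9],0,1]
    - [[0,0,-0.9],0,1]
    - [[0,0,-0.8],0,1]
    - [[0,0,0],0,1]
    - [[-0.6,-0.1,0],0,1]
    - [[-1,-0.1,0],0,1]
    - [[-1,-0.1,0],0,1]
    - [[-1,-0.1,0],0,1]
    - [[-1,-0.1,0],0,1]
    - [[-1,-0.1,0],0,1]
    - [[-1,-0.1,0],0,1]
    - [[-1,-0.1,0],0,1]
    - [[-0.5,0,0],0,1]
    - [[-0.2,0,0],0,1]
    - [[0,0,0],0,1]
    - [[0,0,0],0,1]

```text
t: 28.9
ee_pos: [454.4, -158.7, 157.6]
orientation: [-2.029, -2.397, 0.0]
ft_force: [-0.3, -0.6, -3.1]
width: 58.2
grasp_force: 30.0
```

```bash
python3 g.py 454 -159.2 48.5;  python3 - <<'E'
from m import *
S=cams.get_image("scene")
cv2.imwrite("pics/s7.png",cv2.resize(S["image"][180:340,160:440],(800,457),interpolation=cv2.INTER_CUBIC)[:,:,::-1])
E
```

```text
t 28.9 tcp [ 454.4 -158.7  157.6] heading 9.49 turn units 0.05 tilt [-0.  0. -1.] w 58.2 F [-0.3 -0.6 -3.1]
units now [-0.  -0.   4.4]
units at caddy heading [-0.  -0.   4.4]
```

View pics/s7.png

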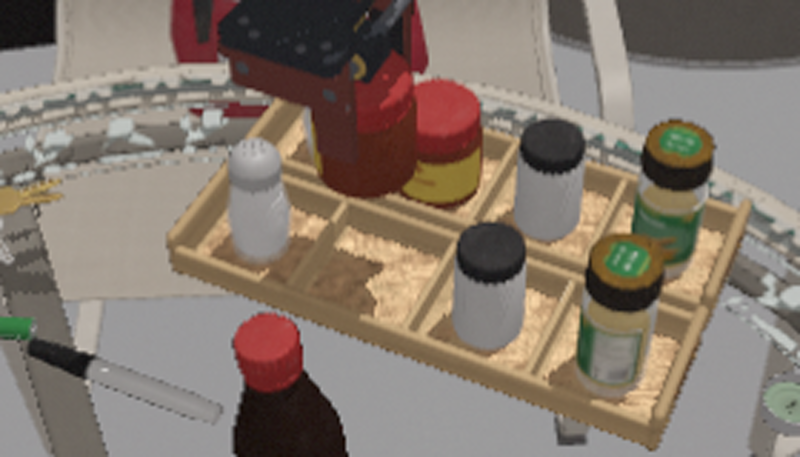

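Jar is upright in the grip (crop 365,130), above +41. Lowering.

Call:
move_arm:
  steps:
    - [[0,0,0.6],0,1]
    - [[0,0,0.7],0,1]
    - [[0,0,0.7],0,1]
    - [[0,0,0.7],0,1]
    - [[0,0,0.6],0,1]
    - [[0,0,0.4],0,1]
    - [[0,0,0.3],0,1]
    - [[0,0,0.2],0,1]
    - [[0,0,0.1],0,1]
    - [[0,0,0],0,1]
    - [[0,0,0],0,1]

```text
t: 29.87
ee_pos: [455.2, -159.6, 51.1]
orientation: [2.029, 2.397, 0.0]
ft_force: [-0.0, -0.2, -2.3]
width: 58.7
grasp_force: 30.0
```

Call:
move_arm:
  steps:
    - [[0,0,0.08],0,1]
    - [[0,0,0.05],0,1]
    - [[0,0,0],0,1]

```text
t: 30.12
ee_pos: [455.5, -159.6, 48.5]
orientation: [2.029, 2.397, 0.001]
ft_force: [-1.8, 1.3, 8.2]
width: 58.9
grasp_force: 30.1
```

Call:
move_arm:
  steps:
    - [[0,0,0],0,0.1]
    - [[0,0,0],0,0.1]
    - [[0,0,0],0,0.1]
    - [[0,0,0],0,0.1]
    - [[0,0,0],0,0.1]
    - [[0,0,-0.5],0,0.1]
    - [[0,0,-1],0,0.1]
    - [[0,0,-1],0,0.1]
    - [[0,0,-1],0,0.1]
    - [[0,0,-1],0,0.1]
    - [[0,0,-1],0,0.1]
    - [[1,0,0],0,0.1]
    - [[1,0,0],0,0.1]
    - [[1,0,0],0,0.1]
    - [[1,0,0],0,0.1]
    - [[1,0,0],0,0.1]
    - [[1,0,0],0,0.1]
    - [[1,0,0],0,0.1]
    - [[1,0,0],0,0.1]
    - [[1,0,0],0,0.1]

```text
t: 31.78
ee_pos: [417.2, 63.5, 184.9]
orientation: [2.03, 2.398, 0.0]
ft_force: [0.8, -0.0, -0.1]
width: 78.9
grasp_force: 0.0
```

Call:
move_arm:
  steps:
    - [[1,0,0],0,0]
    - [[1,0,0],0,0]
    - [[1,0,0],0,0]
    - [[1,0,0],0,0]
    - [[1,0,0],0,0]
    - [[1,0,0],0,0]
    - [[1,0,0],0,0]
    - [[0,0,0],0,0]
    - [[0,0,0],0,0]

```text
t: 32.53
ee_pos: [388.4, 235.7, 184.8]
orientation: [2.027, 2.4, -0.001]
ft_force: [0.0, 0.4, -0.1]
width: 88.0
grasp_force: 0.0
```

Run:
```python
from m import *
S=cams.get_image("scene");T=cams.get_image("top")
a=cv2.resize(S["image"][180:340,180:440],(572,352));b=cv2.resize(T["image"][150:304,180:430],(572,352))
cv2.imwrite("pics/c8.png",np.vstack([a,b])[:,:,::-1][::1])
im=cv2.imread("pics/c8.png");cv2.imwrite("pics/c8.png",cv2.resize(im,(487,600)))
```

```text
(no output)
```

View pics/c8.png

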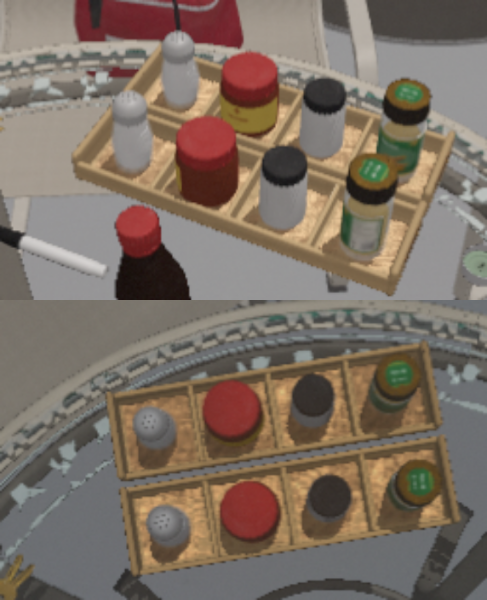

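Both views show every front item upright directly in front of its twin.

```bash
python3 -c "
from workcell import ctrl
print(ctrl.close_job())"
```

```text
the job is handed in; nothing more can be done
None
```

The front caddy now matches the back one: salt shaker, red-lidded jar, black-lidded jar and spice jar each stand upright in front of their twins, nothing was knocked over, and the job is handed in at about 33 s.

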